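# Put the desk things back in their holders on the yard table

### The job

Tidy the folding table: lay one highlighter flat in each of the two long bays of the black pen tray (either way round), lay the eraser flat in the tray's short end bay, and put both binder clips into the steel clip holder. Leave the mug, the lamp and the bookend with its books where they stand.

Things in the scene. Friction and masses are not known exactly. Their poses are not given: they have to be found in the camera images.
- yellow_highlighter_mid (a point): flat-barrelled capped highlighter pen, yellow with a blank white label, a black ring near the cap and a black pocket clip on the cap, lying flat on the table: 115 mm long, 26 mm wide, 16 mm thick, 30 g. The point is its centre, half-way up (8 mm above its underside). x runs along its length (towards the cap), y across its 26 mm width, z up.
- green_highlighter_mid (a point): flat-barrelled capped highlighter pen, green with a blank white label, a black ring near the cap and a black pocket clip on the cap, lying flat on the table: 115 mm long, 26 mm wide, 16 mm thick, 30 g. The point is its centre, half-way up (8 mm above its underside). x runs along its length (towards the cap), y across its 26 mm width, z up.
- black_clip_mid (a point): Black steel binder clip with bright wire handles, lying on one side, 25 g. Point: on its middle line, 8 mm above its underside. x from spine (x = -10 mm, 17 mm high) to jaw (x = 18, 6 mm high); the handles, about 13 mm high, reach on to x = 41. z up. Body 41 mm wide along y with flat parallel end faces at y = +-20.5: grip it across these, near the spine.
- blue_clip_mid (a point): Blue steel binder clip with bright wire handles, lying on one side, 25 g. Point: on its middle line, 8 mm above its underside. x from spine (x = -10 mm, 17 mm high) to jaw (x = 18, 6 mm high); the handles, about 13 mm high, reach on to x = 41. z up. Body 41 mm wide along y with flat parallel end faces at y = +-20.5: grip it across these, near the spine.
- eraser_mid (a point): white block eraser with an orange sleeve over one end, lying flat: 56 mm long (x), 24 mm wide (y), 14 mm thick (z), 25 g. The point is its centre, 7 mm above its underside.
- pen_tray: black pen tray, fixed, 236 (x) by 161 mm (y). Origin: centre of its underside, z up. Floor 3 mm thick; walls 3 mm thick, 15 mm high outside, 12 mm between bays, grey liner in each bay. Short end bay at the -x end: inside 72 (x) by 155 (y), centre x = -79, y = 0. Two long bays, each inside 155 (x) by 76 (y), centres x = 37.5, y = 39.5 and -39.5.
- clip_holder: low open pan of bright steel with a rolled rim on non-slip feet (does not shift): outside 120 mm (x) by 144 mm (y), rim 22 mm above the table, walls 3 mm thick, floor 3 mm thick. Origin at the centre of its underside, x and y along its sides, z up. A few wire paper clips lie flat on its floor (under 1.5 mm: ignore them).
- mug: beige ceramic mug, upright and loose: 80 mm across, 92 mm high, with a handle on its +y side. Origin at the centre of its underside. Bystander, fragile: leave it alone.
- lamp_base: small aluminium desk lamp: round base 110 mm across and about 19 mm high with a thin post and a small head, 130 mm high in all, loose. Origin at the centre of its underside. Bystander: leave it alone.
- bookend: red bookend of hard silicone with three slim order books (green, grey, blue) stood in it, all one loose piece: 150 mm (x) by 75 mm (y), 108 mm high. Origin at the centre of its underside. Bystander: leave it alone.
Things that resemble listed ones, but are neither listed nor needed, are in the scene too. What is shaped like the part that bears black_clip_mid but pink is not meant.

How it is judged:
By the outcome, as a careful person would: the job done as asked, in the order asked, and still so for the second after the job is handed in, with the robot touching nothing.
It also fails if it takes over 102 s, if anything falls off the work surface, if the arm or the gripper's body presses on something with over 40 N, if the wrist force passes 120 N, or if a joint passes its speed limit or range.

### The arm

A 6-joint arm with a two-finger parallel gripper is mounted at the origin on the work surface. World frame = base frame: x ahead of the robot, y to its left, z up, the work surface at z = 0. Lengths are in m, angles in degrees, forces in N, time in s.
With the tool pointing down it reaches from about 0.4 to 0.825 m from the base axis. Payload 7 kg.
Tool frame: the origin (TCP) lies between the finger pads; the fingertips stand 19 mm ahead of it and the grasp point (between the pads) is the TCP (r.finger_overhang is the distance from the TCP to the fingertips, in m); z points along the fingers, y is the direction in which the jaws open and shut (so a half turn about z gives the same grasp; the last joint's range is limited). The gripper opens to 88 mm and grips with 3 to 60 N. Pads are 19 mm wide; open, the fingers measure 130 mm over their backs; the gripper's body (78 mm by 193 mm) begins 47 mm behind the grasp point.
Start: joints at [-54.425, 20.546, 0.682, 0, -70.136, -16.507], TCP at [0.22, -0.638, 0.246] pointing down, gripper open.
Joint ranges: [-176.03, 176.03], [-82.01, 121.73], [-58.28, 71.71], [-173.87, 95.51], [-174.79, -0.11], [-173.66, 173.66]. Speed limits (degrees/s): [136.94, 136.94, 172.46, 180, 180, 180].

### API

Orientations are given as [roll, pitch, yaw] about the fixed x, y, z axes, in that order (R = Rz(yaw) Ry(pitch) Rx(roll)).
In Python, from plant import r, optics gives the robot as it stands. The module is installed in compiled form; this text tells all that it offers.
- The arm moves only by the tool step_arm, never from a script. Its argument "increments" is a list of rows, each an object of numbers: "tx", "ty", "tz": the shift along the world's x, y, z in mm; "ax", "ay", "az": the turn, a rotation vector about the world's x, y, z in degrees; "claw": the gripper command: -1 is shut, 1 is fully open, values between are in proportion. In form: [{"tx": .., "ty": .., "tz": .., "ax": .., "ay": .., "az": .., "claw": ..}, ...]. A call has 1 to 12 rows; each row shifts and turns the commanded pose from where the row before left it; what a row does not reach is not made up. A row lasts 1/10 s, in which the tool goes at most 50 mm and 8.59 degrees, less where a joint would pass 70% of its speed; a pose out of reach is approached as far as the arm can. A call with a gripper value outside its range is refused whole. The fingers move at their own pace and stop on an object; "newtons" is the grip in N (left out, the last holds). Time passes only in rows, so rows that do not move let the fingers close. It gives the time, the measured TCP pose, the force and the opening at its end, in the units of the state.
- r.get_state(): the state, without advancing time (a new reading comes with each control period).
- optics.capture(name): name is "scene" or "top"; returns a dict with "image" (480x640x3 uint8, blue, green, red), "depth" (480x640 float32, m along the optical axis (not along the pixel's ray), 0 where there is no reading), "fx", "fy", "cx", "cy" (pixels), "R" (3x3) and "t" (3): a world point X has camera coordinates R X + t. Camera axes: x right, y down, z forward; pixel columns grow to the right and rows downward; lengths in m; the calibration is good to about 2 mm. A picture is of the moment at which its call begins.
- r.close_job(): hands the job in, once; it reports no verdict.
The state is a dict: "time_s": time; "joints": joint angles; "qd": joint speeds; "joint_torque": joint torques, N m; "tcp_pos": TCP position; "eef_rot": TCP orientation; "contact_force": force on the tool from outside, world axes, zero at the start; "moment": the same for the moment, N m; "gripper_width": finger opening in m.
Only numpy, scipy, OpenCV 4.12 (cv2) and the standard library are available. Lean on these libraries where they do the work, as an engineer would, in place of code of your own. Each camera call takes 0.05 s, during which the arm holds its last target. There are 200 camera calls.

## Working session

There is one attempt and no reset: what is moved stays moved. The work goes in short steps, Python scripts to look and compute and a tool call to move; the robot and the scene stay as the last step left them, time stands still between calls to the robot, and variables do not carry over. Pictures are saved under pics/ and viewed, about 12 in all and at most 16, crops included, and the job is handed in when it is done.

Besides the shell and the picture viewer there is one more tool, called after "Call:" by a JSON object that holds its "method" and its "body". step_arm: Moves the arm, as the interface text tells. Its arguments: {"type":"object","properties":{"increments":{"type":"array","items":{"type":"object","properties":{"tx":{"type":"number"},"ty":{"type":"number"},"tz":{"type":"number"},"ax":{"type":"number"},"ay":{"type":"number"},"az":{"type":"number"},"claw":{"type":"number"}}}},"newtons":{"type":"number"}},"required":["increments"]}

```bash
mkdir -p pics; cat > h.py <<'E'
import numpy as np, cv2
from plant import r, optics
def cap(n,f=None):
    c=optics.capture(n)
    if f: cv2.imwrite('pics/'+f,c['image']); np.savez('pics/'+f[:-4]+'.npz',**c)
    return c
def ray(c,u,v,z):
    d=c['R'].T@np.array([(u-c['cx'])/c['fx'],(v-c['cy'])/c['fy'],1]); o=-c['R'].T@c['t']
    return o+d*(z-o[2])/d[2]
E
python3 - <<'E'
from h import *
for n in('scene','top'):
    c=cap(n,n+'0.png'); print(n,-c['R'].T@c['t'],c['R'].round(3).tolist(),c['fx'])
print(r.get_state())
E
```

```text
scene [ 0.95231285 -0.58525362  0.66910387] [[0.845, 0.534, -0.02], [0.35, -0.58, -0.736], [-0.405, 0.615, -0.677]] 604.8111996025685
top [0.40139086 0.01750471 0.93044744] [[-0.029, -0.999, 0.012], [-0.982, 0.027, -0.185], [0.184, -0.017, -0.983]] 453.42526611687356
{'time_s': 0.1, 'joints': array([-5.44268334e+01,  2.05856251e+01,  6.40462549e-01, -1.67691428e-02,
       -7.01370946e+01, -1.65074253e+01]), 'qd': array([-0.00739208, -0.07458238,  0.20660935,  0.06329301, -0.04849488,
        0.0275383 ]), 'joint_torque': array([-9.79486613e-04, -5.84163272e+01,  2.93751347e+01,  7.01542094e+00,
        1.02293550e-02, -6.78629112e-05]), 'tcp_pos': array([ 0.22033752, -0.63759836,  0.2447496 ]), 'eef_rot': array([ 1.79916654e+02, -8.25912511e-03, -1.60939962e+02]), 'contact_force': array([-0.34587755,  0.44720977, -0.26556444]), 'moment': array([ 0.00265051, -0.04839269, -0.03497017]), 'gripper_width': 0.08764954045869168}
```

View pics/top0.png

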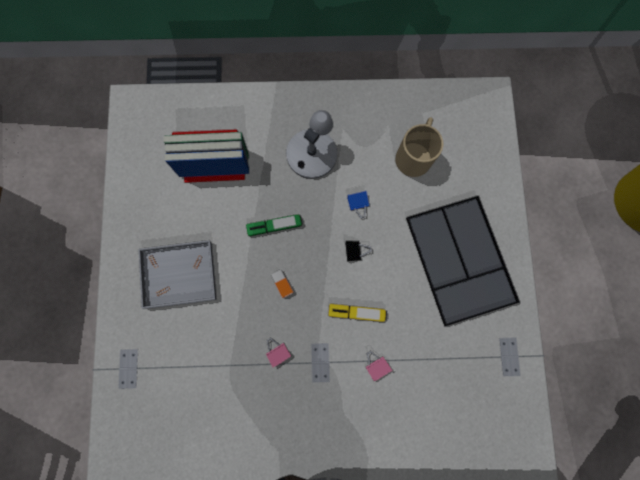

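View pics/scene0.png

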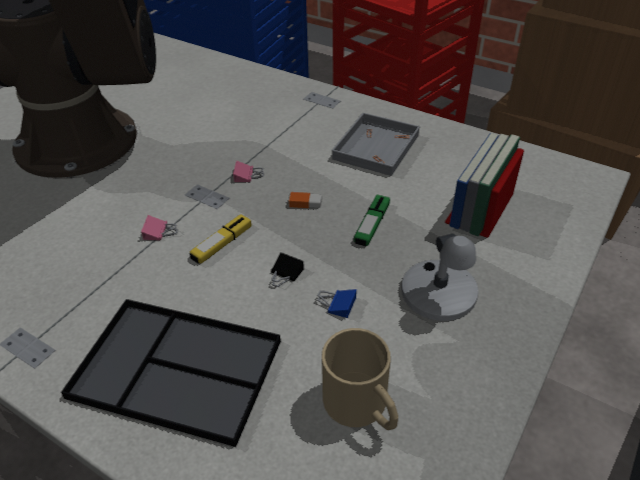

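The top view shows green highlighter (274,225), yellow (357,313), eraser (283,284), black clip (354,250), blue clip (359,202), the pen tray at (463,260) and the holder at (178,274). Two pink clips are decoys. The scene view agrees. Next I'll measure them.

```bash
cat > meas.py <<'E'
from h import *
def mask(c,name):
    hsv=cv2.cvtColor(c['image'],cv2.COLOR_BGR2HSV); H,S,V=cv2.split(hsv)
    return {'yellow':(H>20)&(H<35)&(S>150)&(V>90),'green':(H>50)&(H<80)&(S>150)&(V>50),'blue':(H>108)&(H<125)&(S>170)&(V>70),
     'orange':(H>4)&(H<16)&(S>170)&(V>120),'dark':(V<60)&(S<140)}[name].astype(np.uint8)
def blobs(m,amin):
    cs,_=cv2.findContours(m,cv2.RETR_EXTERNAL,cv2.CHAIN_APPROX_NONE)
    return [k[:,0] for k in cs if cv2.contourArea(k)>amin]
def world(c,p,z): return np.array([ray(c,u,v,z)[:2] for u,v in p])*1000
def rect(P):
    b=cv2.minAreaRect(P.astype(np.float32)); q=cv2.boxPoints(b); e=[q[1]-q[0],q[2]-q[1]]
    L=max(e,key=np.linalg.norm); return np.round(b[0],1),sorted(np.round(b[1],1)),round(float(np.degrees(np.arctan2(L[1],L[0]))),1)
if __name__=='__main__':
  for n in('top','scene'):
    c=dict(np.load(f'pics/{n}0.npz'))
    for k,z,a in(('yellow',.012,40),('green',.012,40),('orange',.012,40),('blue',.010,40),('dark',.012,60)):
      for b in blobs(mask(c,k),a):
        w=world(c,b,z)
        if 300<w[:,0].mean()<850 and abs(w[:,1].mean())<450: print(n,k,b.mean(0).round(),*rect(w))
E
python3 meas.py
python3 - <<'E'
from h import *
a=cv2.resize(cv2.imread('pics/top0.png')[180:390,130:530],(800,420),interpolation=cv2.INTER_CUBIC)
cv2.imwrite('pics/z.png',a)
E
```

```text
top yellow [382. 315.] [ 424.6 -126.5] [np.float64(12.7), np.float64(24.2)] -13.5
top yellow [343. 311.] [435.  -49.5] [np.float64(24.1), np.float64(60.0)] 82.7
top green [261. 228.] [611.9 114.3] [np.float64(23.8), np.float64(58.0)] -79.9
top orange [284. 287.] [486.1  69.7] [np.float64(21.6), np.float64(30.0)] 25.6
top blue [358. 200.] [665.2 -89.3] [np.float64(30.5), np.float64(39.2)] -77.1
top dark [143. 279.] [513.9 351.8] [np.float64(10.1), np.float64(111.2)] 5.7
top dark [353. 250.] [557.9 -73.9] [np.float64(28.9), np.float64(39.7)] -1.6
top dark [462. 261.] [ 534.1 -296.5] [np.float64(162.8), np.float64(235.5)] 15.6
top dark [419. 142.] [ 785.7 -224.9] [np.float64(25.2), np.float64(52.4)] 88.6
top dark [245. 154.] [771.9 148.8] [np.float64(17.1), np.float64(85.2)] 12.8
top dark [312. 141.] [797.5   7.3] [np.float64(31.2), np.float64(58.7)] -10.6
top dark [421. 130.] [ 819.1 -231.5] [np.float64(14.4), np.float64(55.1)] -86.3
scene yellow [213. 244.] [429.3 -96.8] [np.float64(25.6), np.float64(72.4)] 82.9
scene yellow [237. 223.] [436.2 -38.8] [np.float64(24.9), np.float64(36.6
[... 437 characters left out ...]
 710.9 -178.2] [np.float64(13.8), np.float64(58.7)] -67.3
scene dark [373. 355.] [ 751.  -152.4] [np.float64(30.3), np.float64(67.6)] -64.0
scene dark [177. 372.] [ 536.8 -302.6] [np.float64(170.0), np.float64(240.4)] 15.6
scene dark [429. 266.] [743.6  32.4] [np.float64(15.5), np.float64(16.9)] 63.9
scene dark [287. 268.] [561. -79.] [np.float64(44.7), np.float64(48.8)] 3.3
scene dark [359. 243.] [628.3  22.3] [np.float64(20.3), np.float64(27.8)] 0.4
scene dark [429. 286.] [748.1  17.3] [np.float64(78.0), np.float64(191.2)] -68.0
scene dark [377. 158.] [521.8 271.5] [np.float64(124.8), np.float64(151.4)] -84.5
scene dark [375. 128.] [513.5 295.4] [np.float64(113.3), np.float64(137.5)] -84.4
```

View pics/z.png

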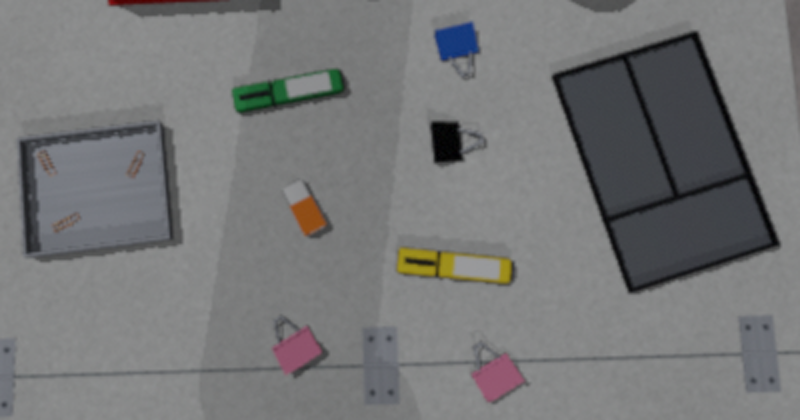

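The zoom shows every cap and handle direction. The green and yellow caps are towards +y, the black clip's handles point to -y and the blue clip's to -x. Still to measure: holder, eraser and the tall obstacles.

```bash
python3 - <<'E'
from meas import *
c=dict(np.load('pics/top0.npz'))
print('holder',*rect(world(c,[(140,250),(211,241),(216.5,301.5),(144,307.5)],.022)))
p=np.array([[20,140],[162,122],[173,243],[28,255]])/2+[130,180]; print(world(c,p,.022).round())
for n in('top','scene'):
    c=dict(np.load(f'pics/{n}0.npz'))
    v,u=np.mgrid[:480,:640]; d=c['depth']
    X=(np.stack([(u-c['cx'])/c['fx']*d,(v-c['cy'])/c['fy']*d,d],-1)-c['t'])@c['R']*1000
    h=X[...,2]; ok=(d>0)&(X[...,0]>380)&(X[...,0]<900)&(abs(X[...,1])<450)
    def st(t,m):
        m=ok&m
        if m.sum()>5: print(n,t,m.sum(),*rect(X[m][:,:2]),'z',np.percentile(h[m],[5,50,95]).round(1))
    box=lambda x0,x1,y0,y1:(X[...,0]>x0)&(X[...,0]<x1)&(X[...,1]>y0)&(X[...,1]<y1)
    st('eraser',box(450,540,40,110)&(h>8)); st('yellow',box(390,470,-150,0)&(h>9)); st('green',box(580,660,10,160)&(h>9))
    st('black',box(520,600,-120,-40)&(h>8)); st('blue',box(620,700,-130,-60)&(h>8))
    st('holder',box(430,610,200,400)&(h>13)); st('tray',box(390,690,-430,-170)&(h>9))
    st('lamp>40',box(690,850,-60,80)&(h>40)); st('mug>40',box(690,850,-300,-130)&(h>40));st('book>40',box(660,850,100,400)&(h>40))
E
```

```text
holder [514.9 280.6] [np.float64(123.4), np.float64(143.8)] -84.1
[[569. 358.]
 [584. 215.]
 [461. 203.]
 [453. 346.]]
top eraser 326 [494.9  72.9] [np.float64(23.5), np.float64(55.8)] 25.7 z [11.  13.9 16.8]
top yellow 752 [432.6 -77.5] [np.float64(26.0), np.float64(116.5)] 82.7 z [12.1 15.4 18.4]
top green 699 [617.7  87.1] [np.float64(27.0), np.float64(116.4)] -80.5 z [11.9 15.6 18.4]
top black 229 [560.3 -85.7] [np.float64(40.4), np.float64(52.1)] -88.9 z [ 8.7 12.5 18.3]
top blue 233 [655.9 -92.8] [np.float64(40.4), np.float64(52.3)] 12.8 z [ 8.6 12.8 17.7]
top holder 644 [519.9 284.4] [np.float64(122.2), np.float64(147.2)] -84.5 z [14.5 21.2 24.3]
top tray 962 [ 535.6 -298.6] [np.float64(162.7), np.float64(236.1)] 15.4 z [ 9.4 12.9 16.3]
top lamp>40 662 [789.9  -6.2] [np.float64(43.5), np.float64(64.3)] -56.3 z [ 71.5 116.9 129.7]
top mug>40 1112 [ 762.4 -222. ] [np.float64(79.1), np.float64(99.3)] -53.0 z [42.7 73.7 92.1]
top book>40 3131 [761.1 215. ] [np.float64(65.9), np.float64(151.5)] -88.7 z [ 51.7 100.7 109.1]
scene eraser 358 [493.2  72.2] [np.float64(30.0), np.float64
[... 183 characters left out ...]
4(120.1)] -80.4 z [11.7 15.3 17.7]
scene black 389 [559.6 -86.9] [np.float64(42.4), np.float64(53.9)] -85.3 z [ 8.7 12.8 17.7]
scene blue 374 [654.4 -94.3] [np.float64(44.0), np.float64(51.6)] 12.8 z [ 8.5 12.5 17.8]
scene holder 820 [518.2 283.6] [np.float64(123.5), np.float64(154.5)] -85.0 z [13.7 18.9 22.6]
scene tray 2756 [ 534.1 -299.6] [np.float64(163.7), np.float64(237.7)] 15.6 z [ 9.4 12.8 15.8]
scene lamp>40 1252 [791.5 -10.3] [np.float64(46.9), np.float64(61.7)] -55.0 z [ 55.6 114.8 129.8]
scene mug>40 4017 [ 763.9 -226.5] [np.float64(79.4), np.float64(107.7)] -52.4 z [43.4 72.  91.9]
scene book>40 3970 [760.3 213.6] [np.float64(64.4), np.float64(156.8)] -88.8 z [ 47.2  95.7 108.2]
```

Call:
{"method": "step_arm", "body": {"increments": [{"tx": 17.6, "ty": 46.6, "tz": -8, "az": 5.3, "claw": 0}, {"tx": 17.6, "ty": 46.6, "tz": -8, "az": 5.3}, {"tx": 17.6, "ty": 46.6, "tz": -8, "az": 5.3}, {"tx": 17.6, "ty": 46.6, "tz": -8, "az": 5.3}, {"tx": 17.6, "ty": 46.6, "tz": -8, "az": 5.3}, {"tx": 17.6, "ty": 46.6, "tz": -8, "az": 5.3}, {"tx": 17.6, "ty": 46.6, "tz": -8, "az": 5.3}, {"tx": 17.6, "ty": 46.6, "tz": -8, "az": 5.3}, {"tx": 17.6, "ty": 46.6, "tz": -8, "az": 5.3}, {"tx": 17.6, "ty": 46.6, "tz": -8, "az": 5.3}, {"tx": 17.6, "ty": 46.6, "tz": -8, "az": 5.3}, {"tx": 17.6, "ty": 46.6, "tz": -8, "az": 5.3}], "newtons": 15}}

```text
$.increments[0]: bad value
```

Call:
{"method": "step_arm", "body": {"increments": [{"tx": 17.6, "ty": 46.6, "tz": -8, "ax": 0, "ay": 0, "az": 5.3, "claw": 0.1}, {"tx": 17.6, "ty": 46.6, "tz": -8, "ax": 0, "ay": 0, "az": 5.3, "claw": 0.1}], "newtons": 15}}

```text
time_s: 0.3
tcp_pos: [0.255, -0.5449, 0.2282]
eef_rot: [179.9, -0.0, -150.3]
contact_force: [0.5, -0.1, -0.3]
gripper_width: 0.0773
```

Call:
{"method": "step_arm", "body": {"increments": [{"tx": 17.7, "ty": 46.7, "tz": -8, "ax": 0, "ay": 0, "az": 5.3, "claw": 0.1}, {"tx": 17.7, "ty": 46.7, "tz": -8, "ax": 0, "ay": 0, "az": 5.3, "claw": 0.1}, {"tx": 17.7, "ty": 46.7, "tz": -8, "ax": 0, "ay": 0, "az": 5.3, "claw": 0.1}, {"tx": 17.7, "ty": 46.7, "tz": -8, "ax": 0, "ay": 0, "az": 5.3, "claw": 0.1}, {"tx": 17.7, "ty": 46.7, "tz": -8, "ax": 0, "ay": 0, "az": 5.3, "claw": 0.1}, {"tx": 17.7, "ty": 46.7, "tz": -8, "ax": 0, "ay": 0, "az": 5.3, "claw": 0.1}, {"tx": 17.7, "ty": 46.7, "tz": -8, "ax": 0, "ay": 0, "az": 5.3, "claw": 0.1}, {"tx": 17.7, "ty": 46.7, "tz": -8, "ax": 0, "ay": 0, "az": 5.3, "claw": 0.1}, {"tx": 17.7, "ty": 46.7, "tz": -8, "ax": 0, "ay": 0, "az": 5.3, "claw": 0.1}, {"tx": 17.7, "ty": 46.7, "tz": -8, "ax": 0, "ay": 0, "az": 5.3, "claw": 0.1}, {"tx": 0, "ty": 0, "tz": 0, "ax": 0, "ay": 0, "az": 0, "claw": 0.1}]}}

```text
time_s: 1.4
tcp_pos: [0.432, -0.0796, 0.15]
eef_rot: [-180.0, 0.0, -96.8]
contact_force: [-0.3, -0.8, -0.5]
gripper_width: 0.0481
```

Call:
{"method": "step_arm", "body": {"increments": [{"tx": 0, "ty": 1.5, "tz": -40, "ax": 0, "ay": 0, "az": 0, "claw": 0.1}, {"tx": 0, "ty": 0, "tz": -40, "ax": 0, "ay": 0, "az": 0, "claw": 0.1}, {"tx": 0, "ty": 0, "tz": -30, "ax": 0, "ay": 0, "az": 0, "claw": 0.1}, {"tx": 0, "ty": 0, "tz": -14, "ax": 0, "ay": 0, "az": 0, "claw": 0.1}, {"tx": 0, "ty": 0, "tz": 0, "ax": 0, "ay": 0, "az": 0, "claw": -1}, {"tx": 0, "ty": 0, "tz": 0, "ax": 0, "ay": 0, "az": 0, "claw": -1}, {"tx": 0, "ty": 0, "tz": 0, "ax": 0, "ay": 0, "az": 0, "claw": -1}, {"tx": 0, "ty": 0, "tz": 0, "ax": 0, "ay": 0, "az": 0, "claw": -1}, {"tx": 0, "ty": 0, "tz": 0, "ax": 0, "ay": 0, "az": 0, "claw": -1}]}}

```text
time_s: 2.3
tcp_pos: [0.4311, -0.0824, 0.0276]
eef_rot: [-179.9, 0.0, -97.3]
contact_force: [-0.3, 0.1, 6.3]
gripper_width: 0.0259
```

Call:
{"method": "step_arm", "body": {"increments": [{"tx": 0, "ty": 0, "tz": 20, "ax": 0, "ay": 0, "az": 0, "claw": -1}, {"tx": 0, "ty": 0, "tz": 40, "ax": 0, "ay": 0, "az": 0, "claw": -1}, {"tx": 15, "ty": -25, "tz": 20, "ax": 0, "ay": 0, "az": -7.5, "claw": -1}, {"tx": 15, "ty": -25, "tz": 0, "ax": 0, "ay": 0, "az": -7.5, "claw": -1}, {"tx": 15, "ty": -25, "tz": 0, "ax": 0, "ay": 0, "az": -7.5, "claw": -1}, {"tx": 15, "ty": -25, "tz": 0, "ax": 0, "ay": 0, "az": -7.5, "claw": -1}, {"tx": 15, "ty": -25, "tz": 0, "ax": 0, "ay": 0, "az": -7.5, "claw": -1}, {"tx": 15, "ty": -25, "tz": 0, "ax": 0, "ay": 0, "az": -7.5, "claw": -1}, {"tx": 15, "ty": -25, "tz": 0, "ax": 0, "ay": 0, "az": -7.5, "claw": -1}, {"tx": 15, "ty": -25, "tz": 0, "ax": 0, "ay": 0, "az": -7.5, "claw": -1}, {"tx": 15, "ty": -25, "tz": 0, "ax": 0, "ay": 0, "az": -7.5, "claw": -1}, {"tx": 14, "ty": -22, "tz": 0, "ax": 0, "ay": 0, "az": 0, "claw": -1}]}}

```text
time_s: 3.5
tcp_pos: [0.5798, -0.3307, 0.1069]
eef_rot: [-180.0, 0.0, -165.1]
contact_force: [0.9, -0.3, -0.7]
gripper_width: 0.0262
```

```bash
python3 - <<'E'
from h import *
for n in('scene','top'): cap(n,n+'1.png')
for i in range(3):
  s=r.get_state(); print(s['tcp_pos'].round(4),s['eef_rot'].round(1),s['gripper_width'],s['contact_force'].round(1))
cv2.imwrite('pics/s1.png',cv2.imread('pics/scene1.png')[130:480,0:480])
E
```

```text
[ 0.5804 -0.3319  0.1064] [-180.     0.  -164.9] 0.025446352165853944 [-1.  -0.4 -0.8]
[ 0.5804 -0.3319  0.1064] [-180.     0.  -164.9] 0.025446352165853944 [-1.  -0.4 -0.8]
[ 0.5804 -0.3319  0.1064] [-180.     0.  -164.9] 0.025446352165853944 [-1.  -0.4 -0.8]
```

View pics/s1.png

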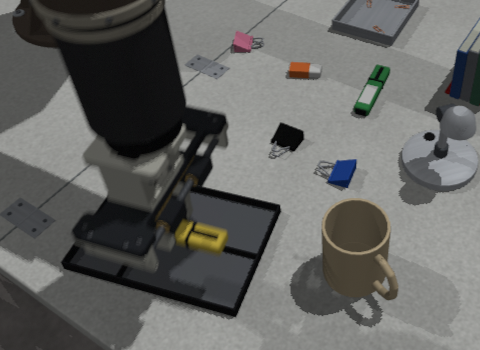

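The camera shows the yellow pen gripped level, over the far right-hand bay. I'll lower it and release just above the wall height.

Call:
{"method": "step_arm", "body": {"increments": [{"tx": 1, "ty": 5, "tz": -35, "ax": 0, "ay": 0, "az": 0, "claw": -1}, {"tx": 0, "ty": 0, "tz": -25, "ax": 0, "ay": 0, "az": 0, "claw": -1}, {"tx": 0, "ty": 0, "tz": -11, "ax": 0, "ay": 0, "az": 0, "claw": -1}, {"tx": 0, "ty": 0, "tz": 0, "ax": 0, "ay": 0, "az": 0, "claw": -1}]}}

```text
time_s: 4.0
tcp_pos: [0.5792, -0.3238, 0.0343]
eef_rot: [179.9, -0.2, -164.8]
contact_force: [-1.1, 0.7, -0.5]
gripper_width: 0.0258
```

Call:
{"method": "step_arm", "body": {"increments": [{"tx": 0, "ty": 0, "tz": 0, "ax": 0, "ay": 0, "az": 0, "claw": -0.1}, {"tx": 0, "ty": 0, "tz": 0, "ax": 0, "ay": 0, "az": 0, "claw": -0.1}, {"tx": 0, "ty": 0, "tz": 0, "ax": 0, "ay": 0, "az": 0, "claw": -0.1}, {"tx": 0, "ty": 0, "tz": 30, "ax": 0, "ay": 0, "az": 0, "claw": -0.1}, {"tx": 0, "ty": 0, "tz": 45, "ax": 0, "ay": 0, "az": 0, "claw": 0.1}, {"tx": 0, "ty": 0, "tz": 40, "ax": 0, "ay": 0, "az": 0, "claw": 0.1}]}}

```text
time_s: 4.6
tcp_pos: [0.5805, -0.3246, 0.1531]
eef_rot: [-180.0, 0.0, -164.8]
contact_force: [0.4, -0.7, 1.3]
gripper_width: 0.0466
```

Call:
{"method": "step_arm", "body": {"increments": [{"tx": 3.2, "ty": 37.5, "tz": 0, "ax": 0, "ay": 0, "az": 7.7, "claw": 0.1}, {"tx": 3.2, "ty": 37.5, "tz": 0, "ax": 0, "ay": 0, "az": 7.7, "claw": 0.1}, {"tx": 3.2, "ty": 37.5, "tz": 0, "ax": 0, "ay": 0, "az": 7.7, "claw": 0.1}, {"tx": 3.2, "ty": 37.5, "tz": 0, "ax": 0, "ay": 0, "az": 7.7, "claw": 0.1}, {"tx": 3.2, "ty": 37.5, "tz": 0, "ax": 0, "ay": 0, "az": 7.7, "claw": 0.1}, {"tx": 3.2, "ty": 37.5, "tz": 0, "ax": 0, "ay": 0, "az": 7.7, "claw": 0.1}, {"tx": 3.2, "ty": 37.5, "tz": 0, "ax": 0, "ay": 0, "az": 7.7, "claw": 0.1}, {"tx": 3.2, "ty": 37.5, "tz": 0, "ax": 0, "ay": 0, "az": 7.7, "claw": 0.1}, {"tx": 3.2, "ty": 37.5, "tz": 0, "ax": 0, "ay": 0, "az": 7.7, "claw": 0.1}, {"tx": 3.2, "ty": 37.5, "tz": 0, "ax": 0, "ay": 0, "az": 7.7, "claw": 0.1}, {"tx": 3.2, "ty": 37.5, "tz": 0, "ax": 0, "ay": 0, "az": 7.7, "claw": 0.1}, {"tx": 0, "ty": 0, "tz": 0, "ax": 0, "ay": 0, "az": 0, "claw": 0.1}]}}

```text
time_s: 5.8
tcp_pos: [0.6164, 0.0921, 0.1516]
eef_rot: [-179.9, 0.0, -79.7]
contact_force: [-0.5, -0.7, 0.5]
gripper_width: 0.0478
```

```bash
python3 - <<'E'
from h import *
for n in('scene','top'): cap(n,n+'2.png')
s=r.get_state(); print(s['tcp_pos'].round(4),s['eef_rot'].round(1),s['gripper_width'],s['contact_force'].round(1))
a=cv2.imread('pics/scene2.png')[240:480,20:420];b=cv2.imread('pics/top2.png')[150:390,130:530]
cv2.imwrite('pics/s2.png',np.hstack([a,b]))
E
```

```text
[0.6156 0.0891 0.1513] [-179.9    0.   -80.1] 0.04795320052982155 [ 0.2 -0.9  0.4]
```

View pics/s2.png

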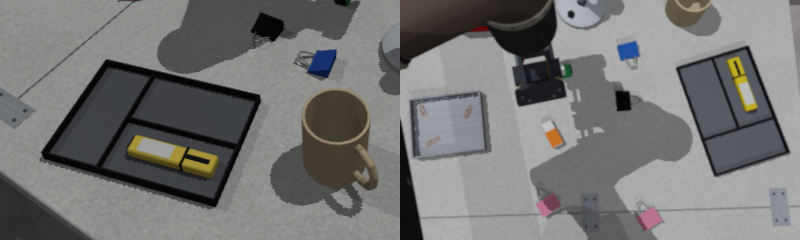

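The yellow pen lies flat in its bay, clear of the walls. Next is the green one.

Call:
{"method": "step_arm", "body": {"increments": [{"tx": 2, "ty": -3, "tz": -40, "ax": 0, "ay": 0, "az": 0, "claw": 0.1}, {"tx": 0, "ty": 0, "tz": -40, "ax": 0, "ay": 0, "az": 0, "claw": 0.1}, {"tx": 0, "ty": 0, "tz": -30, "ax": 0, "ay": 0, "az": 0, "claw": 0.1}, {"tx": 0, "ty": 0, "tz": -15, "ax": 0, "ay": 0, "az": 0, "claw": 0.1}, {"tx": 0, "ty": 0, "tz": 0, "ax": 0, "ay": 0, "az": 0, "claw": -1}, {"tx": 0, "ty": 0, "tz": 0, "ax": 0, "ay": 0, "az": 0, "claw": -1}, {"tx": 0, "ty": 0, "tz": 0, "ax": 0, "ay": 0, "az": 0, "claw": -1}, {"tx": 0, "ty": 0, "tz": 0, "ax": 0, "ay": 0, "az": 0, "claw": -1}, {"tx": 0, "ty": 0, "tz": 0, "ax": 0, "ay": 0, "az": 0, "claw": -1}, {"tx": 0, "ty": 0, "tz": 20, "ax": 0, "ay": 0, "az": 0, "claw": -1}, {"tx": 0, "ty": 0, "tz": 45, "ax": 0, "ay": 0, "az": 0, "claw": -1}, {"tx": 0, "ty": 0, "tz": 20, "ax": 0, "ay": 0, "az": 0, "claw": -1}]}}

```text
time_s: 7.1
tcp_pos: [0.619, 0.0856, 0.1145]
eef_rot: [-179.8, 0.0, -80.1]
contact_force: [1.0, 0.4, -0.1]
gripper_width: 0.0263
```

Call:
{"method": "step_arm", "body": {"increments": [{"tx": -5.2, "ty": -30.6, "tz": 0, "ax": 0, "ay": 0, "az": -7.7, "claw": -1}, {"tx": -5.2, "ty": -30.6, "tz": 0, "ax": 0, "ay": 0, "az": -7.7, "claw": -1}, {"tx": -5.2, "ty": -30.6, "tz": 0, "ax": 0, "ay": 0, "az": -7.7, "claw": -1}, {"tx": -5.2, "ty": -30.6, "tz": 0, "ax": 0, "ay": 0, "az": -7.7, "claw": -1}, {"tx": -5.2, "ty": -30.6, "tz": 0, "ax": 0, "ay": 0, "az": -7.7, "claw": -1}, {"tx": -5.2, "ty": -30.6, "tz": 0, "ax": 0, "ay": 0, "az": -7.7, "claw": -1}, {"tx": -5.2, "ty": -30.6, "tz": 0, "ax": 0, "ay": 0, "az": -7.7, "claw": -1}, {"tx": -5.2, "ty": -30.6, "tz": 0, "ax": 0, "ay": 0, "az": -7.7, "claw": -1}, {"tx": -5.2, "ty": -30.6, "tz": 0, "ax": 0, "ay": 0, "az": -7.7, "claw": -1}, {"tx": -5.2, "ty": -30.6, "tz": 0, "ax": 0, "ay": 0, "az": -7.7, "claw": -1}, {"tx": -5.2, "ty": -30.6, "tz": 0, "ax": 0, "ay": 0, "az": -7.7, "claw": -1}, {"tx": 0, "ty": 0, "tz": 0, "ax": 0, "ay": 0, "az": 0, "claw": -1}]}}

```text
time_s: 8.3
tcp_pos: [0.5595, -0.2543, 0.1108]
eef_rot: [-180.0, 0.0, -165.3]
contact_force: [0.1, 0.0, -0.3]
gripper_width: 0.0258
```

Call:
{"method": "step_arm", "body": {"increments": [{"tx": 1, "ty": 3, "tz": -40, "ax": 0, "ay": 0, "az": 0, "claw": -1}, {"tx": 0, "ty": 0, "tz": -26, "ax": 0, "ay": 0, "az": 0, "claw": -1}, {"tx": 0, "ty": 0, "tz": -10, "ax": 0, "ay": 0, "az": 0, "claw": -1}, {"tx": 0, "ty": 0, "tz": 0, "ax": 0, "ay": 0, "az": 0, "claw": -1}, {"tx": 0, "ty": 0, "tz": 0, "ax": 0, "ay": 0, "az": 0, "claw": -0.1}, {"tx": 0, "ty": 0, "tz": 0, "ax": 0, "ay": 0, "az": 0, "claw": -0.1}, {"tx": 0, "ty": 0, "tz": 0, "ax": 0, "ay": 0, "az": 0, "claw": -0.1}, {"tx": 0, "ty": 0, "tz": 40, "ax": 0, "ay": 0, "az": 0, "claw": -0.1}, {"tx": 0, "ty": 0, "tz": 40, "ax": 0, "ay": 0, "az": 0, "claw": 0.1}]}}

```text
time_s: 9.2
tcp_pos: [0.5607, -0.2484, 0.1153]
eef_rot: [180.0, -0.1, -164.8]
contact_force: [0.7, 0.3, 0.6]
gripper_width: 0.0433
```

Call:
{"method": "step_arm", "body": {"increments": [{"tx": -8.3, "ty": 40.2, "tz": 0, "ax": 0, "ay": 0, "az": 1.4, "claw": 0.1}, {"tx": -8.3, "ty": 40.2, "tz": 0, "ax": 0, "ay": 0, "az": 1.4, "claw": 0.1}, {"tx": -8.3, "ty": 40.2, "tz": 0, "ax": 0, "ay": 0, "az": 1.4, "claw": 0.1}, {"tx": -8.3, "ty": 40.2, "tz": 0, "ax": 0, "ay": 0, "az": 1.4, "claw": 0.1}, {"tx": -8.3, "ty": 40.2, "tz": 0, "ax": 0, "ay": 0, "az": 1.4, "claw": 0.1}, {"tx": -8.3, "ty": 40.2, "tz": 0, "ax": 0, "ay": 0, "az": 1.4, "claw": 0.1}, {"tx": -8.3, "ty": 40.2, "tz": 0, "ax": 0, "ay": 0, "az": 1.4, "claw": 0.1}, {"tx": -8.3, "ty": 40.2, "tz": 0, "ax": 0, "ay": 0, "az": 1.4, "claw": 0.1}, {"tx": 0, "ty": 0, "tz": 0, "ax": 0, "ay": 0, "az": 0, "claw": 0.1}, {"tx": 0, "ty": 0, "tz": 0, "ax": 0, "ay": 0, "az": 0, "claw": 0.1}]}}

```text
time_s: 10.2
tcp_pos: [0.495, 0.0742, 0.1154]
eef_rot: [180.0, 0.1, -153.5]
contact_force: [0.1, -0.9, -0.0]
gripper_width: 0.0481
```

```bash
python3 - <<'E'
from h import *
for n in('scene','top'): cap(n,n+'3.png')
s=r.get_state(); print(s['tcp_pos'].round(4),s['eef_rot'].round(1),s['gripper_width'],s['contact_force'].round(1))
a=cv2.imread('pics/scene3.png')[130:480,20:420];b=cv2.imread('pics/top3.png')[70:420,130:530]
cv2.imwrite('pics/s3.png',np.hstack([a,b]))
E
```

```text
[0.4951 0.0727 0.1151] [ 180.     0.  -153.7] 0.048469236472296465 [-0.1 -0.7  0.1]
```

View pics/s3.png

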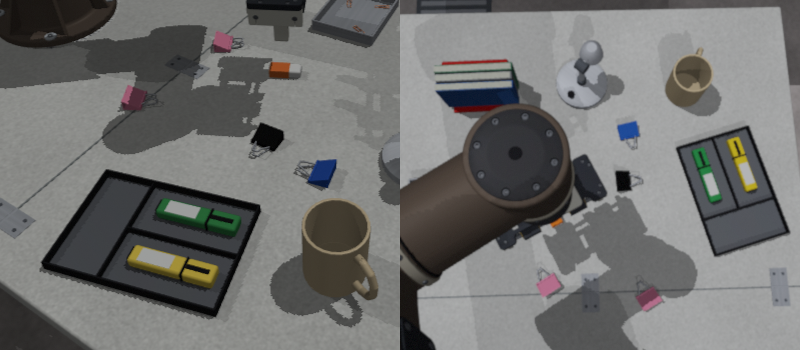

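Both pens lie flat, one in each long bay. Next is the eraser.

Call:
{"method": "step_arm", "body": {"increments": [{"tx": -1, "ty": -0.5, "tz": -45, "ax": 0, "ay": 0, "az": 0, "claw": 0.1}, {"tx": 0, "ty": 0, "tz": -30, "ax": 0, "ay": 0, "az": 0, "claw": 0.1}, {"tx": 0, "ty": 0, "tz": -15, "ax": 0, "ay": 0, "az": 0, "claw": 0.1}, {"tx": 0, "ty": 0, "tz": 0, "ax": 0, "ay": 0, "az": 0, "claw": -1}, {"tx": 0, "ty": 0, "tz": 0, "ax": 0, "ay": 0, "az": 0, "claw": -1}, {"tx": 0, "ty": 0, "tz": 0, "ax": 0, "ay": 0, "az": 0, "claw": -1}, {"tx": 0, "ty": 0, "tz": 0, "ax": 0, "ay": 0, "az": 0, "claw": -1}, {"tx": 0, "ty": 0, "tz": 0, "ax": 0, "ay": 0, "az": 0, "claw": -1}, {"tx": 0, "ty": 0, "tz": 20, "ax": 0, "ay": 0, "az": 0, "claw": -1}, {"tx": 0, "ty": 0, "tz": 45, "ax": 0, "ay": 0, "az": 0, "claw": -1}, {"tx": 0, "ty": 0, "tz": 20, "ax": 0, "ay": 0, "az": 0, "claw": -1}], "newtons": 12}}

```text
time_s: 11.4
tcp_pos: [0.4952, 0.0732, 0.1131]
eef_rot: [-180.0, 0.2, -153.6]
contact_force: [-0.1, 0.6, -0.4]
gripper_width: 0.0237
```

Call:
{"method": "step_arm", "body": {"increments": [{"tx": -3.5, "ty": -39.2, "tz": 0, "ax": 0, "ay": 0, "az": -1.1, "claw": -1}, {"tx": -3.5, "ty": -39.2, "tz": 0, "ax": 0, "ay": 0, "az": -1.1, "claw": -1}, {"tx": -3.5, "ty": -39.2, "tz": 0, "ax": 0, "ay": 0, "az": -1.1, "claw": -1}, {"tx": -3.5, "ty": -39.2, "tz": 0, "ax": 0, "ay": 0, "az": -1.1, "claw": -1}, {"tx": -3.5, "ty": -39.2, "tz": 0, "ax": 0, "ay": 0, "az": -1.1, "claw": -1}, {"tx": -3.5, "ty": -39.2, "tz": 0, "ax": 0, "ay": 0, "az": -1.1, "claw": -1}, {"tx": -3.5, "ty": -39.2, "tz": 0, "ax": 0, "ay": 0, "az": -1.1, "claw": -1}, {"tx": -3.5, "ty": -39.2, "tz": 0, "ax": 0, "ay": 0, "az": -1.1, "claw": -1}, {"tx": -3.5, "ty": -39.2, "tz": 0, "ax": 0, "ay": 0, "az": -1.1, "claw": -1}, {"tx": -3.5, "ty": -39.2, "tz": 0, "ax": 0, "ay": 0, "az": -1.1, "claw": -1}, {"tx": 0, "ty": 0, "tz": 0, "ax": 0, "ay": 0, "az": 0, "claw": -1}]}}

```text
time_s: 12.5
tcp_pos: [0.4584, -0.3229, 0.1097]
eef_rot: [-180.0, 0.0, -164.9]
contact_force: [-0.2, 0.9, -1.0]
gripper_width: 0.024
```

```bash
python3 - <<'E'
from h import *
cap('scene','scene4.png')
s=r.get_state(); print(s['tcp_pos'].round(4),s['eef_rot'].round(1),s['gripper_width'],s['contact_force'].round(1))
cv2.imwrite('pics/s4.png',cv2.imread('pics/scene4.png')[180:480,0:400])
E
```

```text
[ 0.4583 -0.3213  0.1096] [-180.     0.  -164.8] 0.023816509746411 [ 0.6  1.3 -0. ]
```

View pics/s4.png

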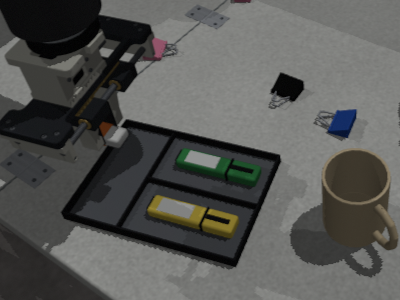

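The eraser is held level over the short bay. I'll lower it and release.

Call:
{"method": "step_arm", "body": {"increments": [{"tx": 0.5, "ty": 1, "tz": -40, "ax": 0, "ay": 0, "az": 0, "claw": -1}, {"tx": 0, "ty": 0, "tz": -28, "ax": 0, "ay": 0, "az": 0, "claw": -1}, {"tx": 0, "ty": 0, "tz": -12, "ax": 0, "ay": 0, "az": 0, "claw": -1}, {"tx": 0, "ty": 0, "tz": 0, "ax": 0, "ay": 0, "az": 0, "claw": -1}, {"tx": 0, "ty": 0, "tz": 0, "ax": 0, "ay": 0, "az": 0, "claw": -0.1}, {"tx": 0, "ty": 0, "tz": 0, "ax": 0, "ay": 0, "az": 0, "claw": -0.1}, {"tx": 0, "ty": 0, "tz": 0, "ax": 0, "ay": 0, "az": 0, "claw": -0.1}, {"tx": 0, "ty": 0, "tz": 40, "ax": 0, "ay": 0, "az": 0, "claw": -0.1}, {"tx": 0, "ty": 0, "tz": 40, "ax": 0, "ay": 0, "az": 0, "claw": 0.4}, {"tx": 0, "ty": 0, "tz": 10, "ax": 0, "ay": 0, "az": 0, "claw": 0.4}]}}

```text
time_s: 13.55
tcp_pos: [0.4619, -0.3195, 0.1247]
eef_rot: [-179.7, 0.3, -164.6]
contact_force: [0.7, -0.2, -0.2]
gripper_width: 0.0505
```

Call:
{"method": "step_arm", "body": {"increments": [{"tx": 9.9, "ty": 24.8, "tz": 0, "ax": 0, "ay": 0, "az": 7.6, "claw": 0.4}, {"tx": 9.9, "ty": 24.8, "tz": 0, "ax": 0, "ay": 0, "az": 7.6, "claw": 0.4}, {"tx": 9.9, "ty": 24.8, "tz": 0, "ax": 0, "ay": 0, "az": 7.6, "claw": 0.4}, {"tx": 9.9, "ty": 24.8, "tz": 0, "ax": 0, "ay": 0, "az": 7.6, "claw": 0.4}, {"tx": 9.9, "ty": 24.8, "tz": 0, "ax": 0, "ay": 0, "az": 7.6, "claw": 0.4}, {"tx": 9.9, "ty": 24.8, "tz": 0, "ax": 0, "ay": 0, "az": 7.6, "claw": 0.4}, {"tx": 9.9, "ty": 24.8, "tz": 0, "ax": 0, "ay": 0, "az": 7.6, "claw": 0.4}, {"tx": 9.9, "ty": 24.8, "tz": 0, "ax": 0, "ay": 0, "az": 7.6, "claw": 0.4}, {"tx": 9.9, "ty": 24.8, "tz": 0, "ax": 0, "ay": 0, "az": 7.6, "claw": 0.4}, {"tx": 9.9, "ty": 24.8, "tz": 0, "ax": 0, "ay": 0, "az": 7.6, "claw": 0.4}, {"tx": 0, "ty": 0, "tz": 0, "ax": 0, "ay": 0, "az": 0, "claw": 0.4}, {"tx": 0, "ty": 0, "tz": 0, "ax": 0, "ay": 0, "az": 0, "claw": 0.4}]}}

```text
time_s: 14.75
tcp_pos: [0.5584, -0.07, 0.1197]
eef_rot: [-180.0, 0.0, -88.7]
contact_force: [-0.7, -0.7, -1.1]
gripper_width: 0.0615
```

```bash
python3 - <<'E'
from h import *
for n in('scene','top'): cap(n,n+'5.png')
s=r.get_state(); print(s['tcp_pos'].round(4),s['eef_rot'].round(1),s['gripper_width'],s['contact_force'].round(1))
a=cv2.imread('pics/scene5.png')[180:480,20:420];b=cv2.imread('pics/top5.png')[120:420,130:530]
cv2.imwrite('pics/s5.png',np.hstack([a,b]))
E
```

```text
[ 0.558  -0.0709  0.1197] [180.    0.  -88.7] 0.06136122298171355 [-0.2 -0.8 -0.8]
```

View pics/s5.png

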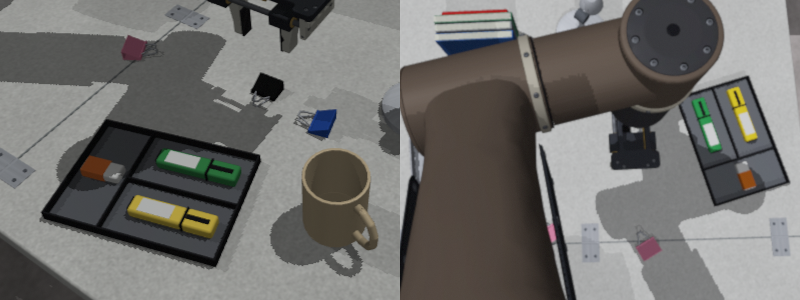

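The eraser lies flat in the short bay. Next is the black clip.

Call:
{"method": "step_arm", "body": {"increments": [{"tx": 1.5, "ty": 0.5, "tz": -45, "ax": 0, "ay": 0, "az": 0, "claw": 0.4}, {"tx": 0, "ty": 0, "tz": -35, "ax": 0, "ay": 0, "az": 0, "claw": 0.4}, {"tx": 0, "ty": 0, "tz": -16, "ax": 0, "ay": 0, "az": 0, "claw": 0.4}, {"tx": 0, "ty": 0, "tz": 0, "ax": 0, "ay": 0, "az": 0, "claw": -1}, {"tx": 0, "ty": 0, "tz": 0, "ax": 0, "ay": 0, "az": 0, "claw": -1}, {"tx": 0, "ty": 0, "tz": 0, "ax": 0, "ay": 0, "az": 0, "claw": -1}, {"tx": 0, "ty": 0, "tz": 0, "ax": 0, "ay": 0, "az": 0, "claw": -1}, {"tx": 0, "ty": 0, "tz": 0, "ax": 0, "ay": 0, "az": 0, "claw": -1}, {"tx": 0, "ty": 0, "tz": 20, "ax": 0, "ay": 0, "az": 0, "claw": -1}, {"tx": 0, "ty": 0, "tz": 45, "ax": 0, "ay": 0, "az": 0, "claw": -1}, {"tx": 0, "ty": 0, "tz": 35, "ax": 0, "ay": 0, "az": 0, "claw": -1}], "newtons": 20}}

```text
time_s: 15.95
tcp_pos: [0.5601, -0.0699, 0.1257]
eef_rot: [-180.0, -0.0, -88.6]
contact_force: [2.1, -0.7, -0.5]
gripper_width: 0.0404
```

Call:
{"method": "step_arm", "body": {"increments": [{"tx": -4.4, "ty": 37.2, "tz": 0, "ax": 0, "ay": 0, "az": 0.45, "claw": -1}, {"tx": -4.4, "ty": 37.2, "tz": 0, "ax": 0, "ay": 0, "az": 0.45, "claw": -1}, {"tx": -4.4, "ty": 37.2, "tz": 0, "ax": 0, "ay": 0, "az": 0.45, "claw": -1}, {"tx": -4.4, "ty": 37.2, "tz": 0, "ax": 0, "ay": 0, "az": 0.45, "claw": -1}, {"tx": -4.4, "ty": 37.2, "tz": 0, "ax": 0, "ay": 0, "az": 0.45, "claw": -1}, {"tx": -4.4, "ty": 37.2, "tz": 0, "ax": 0, "ay": 0, "az": 0.45, "claw": -1}, {"tx": -4.4, "ty": 37.2, "tz": 0, "ax": 0, "ay": 0, "az": 0.45, "claw": -1}, {"tx": -4.4, "ty": 37.2, "tz": 0, "ax": 0, "ay": 0, "az": 0.45, "claw": -1}, {"tx": -4.4, "ty": 37.2, "tz": 0, "ax": 0, "ay": 0, "az": 0.45, "claw": -1}, {"tx": 0, "ty": 0, "tz": 0, "ax": 0, "ay": 0, "az": 0, "claw": -1}]}}

```text
time_s: 16.95
tcp_pos: [0.5203, 0.269, 0.1241]
eef_rot: [-179.9, 0.1, -84.4]
contact_force: [0.6, -0.6, -0.3]
gripper_width: 0.0404
```

```bash
python3 - <<'E'
from h import *
cap('scene','scene6.png')
s=r.get_state(); print(s['tcp_pos'].round(4),s['eef_rot'].round(1),s['gripper_width'],s['contact_force'].round(1))
cv2.imwrite('pics/s6.png',cv2.resize(cv2.imread('pics/scene6.png')[0:260,250:550],None,fx=2,fy=2))
E
```

```text
[0.52   0.2671 0.1239] [-180.     0.   -84.4] 0.04059368379942956 [ 0.4 -0.8  0.2]
```

View pics/s6.png

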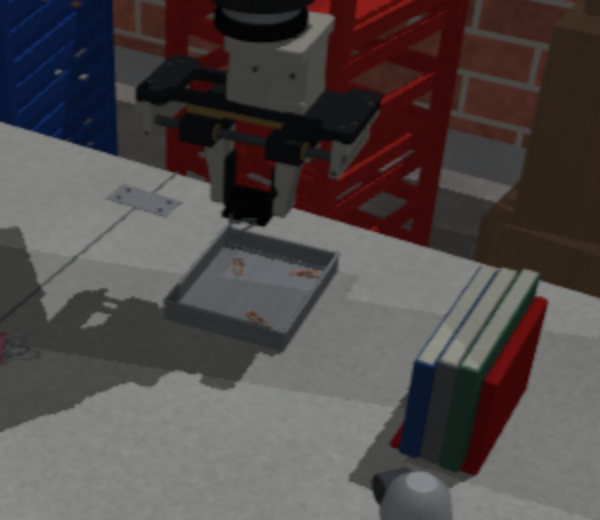

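The black clip is held level above the holder. I'll lower and release it.

Call:
{"method": "step_arm", "body": {"increments": [{"tx": 0, "ty": -2, "tz": -45, "ax": 0, "ay": 0, "az": 0, "claw": -1}, {"tx": 0, "ty": 0, "tz": -35, "ax": 0, "ay": 0, "az": 0, "claw": -1}, {"tx": 0, "ty": 0, "tz": -15, "ax": 0, "ay": 0, "az": 0, "claw": -1}, {"tx": 0, "ty": 0, "tz": 0, "ax": 0, "ay": 0, "az": 0, "claw": -1}, {"tx": 0, "ty": 0, "tz": 0, "ax": 0, "ay": 0, "az": 0, "claw": 0.15}, {"tx": 0, "ty": 0, "tz": 0, "ax": 0, "ay": 0, "az": 0, "claw": 0.15}, {"tx": 0, "ty": 0, "tz": 0, "ax": 0, "ay": 0, "az": 0, "claw": 0.15}, {"tx": 0, "ty": 0, "tz": 30, "ax": 0, "ay": 0, "az": 0, "claw": 0.15}, {"tx": 0, "ty": 0, "tz": 40, "ax": 0, "ay": 0, "az": 0, "claw": 0.4}, {"tx": 0, "ty": 0, "tz": 35, "ax": 0, "ay": 0, "az": 0, "claw": 0.4}]}}

```text
time_s: 18.0
tcp_pos: [0.5205, 0.2628, 0.1358]
eef_rot: [-180.0, 0.0, -84.6]
contact_force: [0.8, 0.3, 0.4]
gripper_width: 0.0596
```

Call:
{"method": "step_arm", "body": {"increments": [{"tx": 12.5, "ty": -29.5, "tz": 0, "ax": 0, "ay": 0, "az": 8.1, "claw": 0.4}, {"tx": 12.5, "ty": -29.5, "tz": 0, "ax": 0, "ay": 0, "az": 8.1, "claw": 0.4}, {"tx": 12.5, "ty": -29.5, "tz": 0, "ax": 0, "ay": 0, "az": 8.1, "claw": 0.4}, {"tx": 12.5, "ty": -29.5, "tz": 0, "ax": 0, "ay": 0, "az": 8.1, "claw": 0.4}, {"tx": 12.5, "ty": -29.5, "tz": 0, "ax": 0, "ay": 0, "az": 8.1, "claw": 0.4}, {"tx": 12.5, "ty": -29.5, "tz": 0, "ax": 0, "ay": 0, "az": 8.1, "claw": 0.4}, {"tx": 12.5, "ty": -29.5, "tz": 0, "ax": 0, "ay": 0, "az": 8.1, "claw": 0.4}, {"tx": 12.5, "ty": -29.5, "tz": 0, "ax": 0, "ay": 0, "az": 8.1, "claw": 0.4}, {"tx": 12.5, "ty": -29.5, "tz": 0, "ax": 0, "ay": 0, "az": 8.1, "claw": 0.4}, {"tx": 12.5, "ty": -29.5, "tz": 0, "ax": 0, "ay": 0, "az": 8.1, "claw": 0.4}, {"tx": 12.5, "ty": -29.5, "tz": 0, "ax": 0, "ay": 0, "az": 8.1, "claw": 0.4}, {"tx": 12.5, "ty": -29.5, "tz": 0, "ax": 0, "ay": 0, "az": 8.1, "claw": 0.4}]}}

```text
time_s: 19.2
tcp_pos: [0.6708, -0.0924, 0.1344]
eef_rot: [180.0, -0.1, 12.9]
contact_force: [-0.1, 0.3, 0.5]
gripper_width: 0.0617
```

```bash
python3 - <<'E'
from h import *
for n in('scene','top'): cap(n,n+'7.png')
s=r.get_state(); print(s['tcp_pos'].round(4),s['eef_rot'].round(1),s['gripper_width'],s['joints'].round(0))
a=cv2.imread('pics/scene7.png')[80:430,250:600];b=cv2.imread('pics/top7.png')[70:420,130:530]
cv2.imwrite('pics/s7.png',np.hstack([a,b]))
E
```

```text
[ 0.6712 -0.0945  0.1339] [180.   -0.   12.7] 0.061328642473641864 [  8.  25.  -7.   0. -57.  94.]
```

View pics/s7.png

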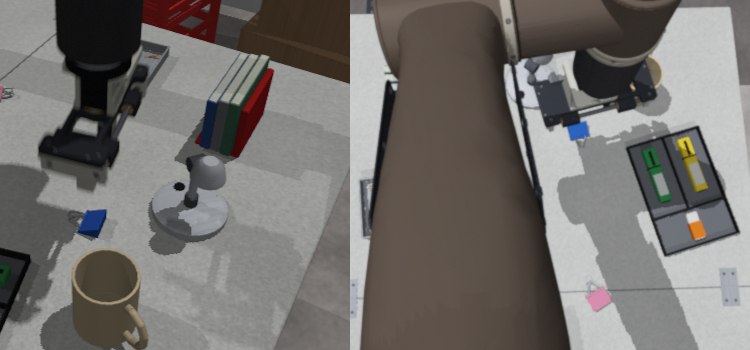

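The black clip has been released in the holder, which the arm hides here; I'll check it later. The blue clip is at (92,222) in the left crop. The mug is close to where the gripper body will come down, so I'll measure that clearance first.

```bash
python3 - <<'E'
from meas import *
for n in('top','scene'):
    c=dict(np.load(f'pics/{n}0.npz'))
    v,u=np.mgrid[:480,:640]; d=c['depth']
    X=(np.stack([(u-c['cx'])/c['fx']*d,(v-c['cy'])/c['fy']*d,d],-1)-c['t'])@c['R']*1000
    m=(d>0)&(X[...,2]>85)&(X[...,2]<96)&(X[...,0]>690)&(X[...,0]<830)&(X[...,1]>-300)&(X[...,1]<-130)
    P=X[m][:,:2].astype(np.float32); ctr,rad=cv2.minEnclosingCircle(P)
    q=np.array([670.5,-90]); j=np.radians(102.8); a=np.array([np.cos(j),np.sin(j)]); b=np.array([a[1],-a[0]])
    D=P-q; e=np.maximum(np.abs(np.c_[D@a,D@b])-[96.5,39],0); print(n,len(P),ctr,rad,'body clearance',np.hypot(*e.T).min())
E
```

```text
top 321 (756.980712890625, -214.5360565185547) 40.63253402709961 body clearance 7.531325034099631
scene 969 (756.1608276367188, -215.97714233398438) 40.75693893432617 body clearance 8.09034307188378
```

There's about 8 mm of clearance to the mug, which is enough. I'll descend gently.

Call:
{"method": "step_arm", "body": {"increments": [{"tx": -2, "ty": 3, "tz": -35, "ax": 0, "ay": 0, "az": 0, "claw": 0.4}, {"tx": 0, "ty": 0, "tz": -25, "ax": 0, "ay": 0, "az": 0, "claw": 0.4}, {"tx": 0, "ty": 0, "tz": -20, "ax": 0, "ay": 0, "az": 0, "claw": 0.4}, {"tx": 0, "ty": 0, "tz": -18, "ax": 0, "ay": 0, "az": 0, "claw": 0.4}, {"tx": 0, "ty": 0, "tz": -12, "ax": 0, "ay": 0, "az": 0, "claw": 0.4}, {"tx": 0, "ty": 0, "tz": 0, "ax": 0, "ay": 0, "az": 0, "claw": -1}, {"tx": 0, "ty": 0, "tz": 0, "ax": 0, "ay": 0, "az": 0, "claw": -1}, {"tx": 0, "ty": 0, "tz": 0, "ax": 0, "ay": 0, "az": 0, "claw": -1}, {"tx": 0, "ty": 0, "tz": 0, "ax": 0, "ay": 0, "az": 0, "claw": -1}, {"tx": 0, "ty": 0, "tz": 0, "ax": 0, "ay": 0, "az": 0, "claw": -1}]}}

```text
time_s: 20.3
tcp_pos: [0.6692, -0.088, 0.0249]
eef_rot: [180.0, -0.1, 12.6]
contact_force: [-0.9, 0.9, 5.0]
gripper_width: 0.0406
```

Call:
{"method": "step_arm", "body": {"increments": [{"tx": 0, "ty": 0, "tz": 20, "ax": 0, "ay": 0, "az": 0, "claw": -1}, {"tx": 0, "ty": 0, "tz": 45, "ax": 0, "ay": 0, "az": 0, "claw": -1}, {"tx": 0, "ty": 0, "tz": 45, "ax": 0, "ay": 0, "az": 0, "claw": -1}]}}

```text
time_s: 20.6
tcp_pos: [0.6676, -0.0882, 0.1342]
eef_rot: [-180.0, 0.1, 12.6]
contact_force: [2.1, 0.5, -0.0]
gripper_width: 0.0404
```

Call:
{"method": "step_arm", "body": {"increments": [{"tx": -12.6, "ty": 32.6, "tz": 0, "ax": 0, "ay": 0, "az": -8.1, "claw": -1}, {"tx": -12.6, "ty": 32.6, "tz": 0, "ax": 0, "ay": 0, "az": -8.1, "claw": -1}, {"tx": -12.6, "ty": 32.6, "tz": 0, "ax": 0, "ay": 0, "az": -8.1, "claw": -1}, {"tx": -12.6, "ty": 32.6, "tz": 0, "ax": 0, "ay": 0, "az": -8.1, "claw": -1}, {"tx": -12.6, "ty": 32.6, "tz": 0, "ax": 0, "ay": 0, "az": -8.1, "claw": -1}, {"tx": -12.6, "ty": 32.6, "tz": 0, "ax": 0, "ay": 0, "az": -8.1, "claw": -1}, {"tx": -12.6, "ty": 32.6, "tz": 0, "ax": 0, "ay": 0, "az": -8.1, "claw": -1}, {"tx": -12.6, "ty": 32.6, "tz": 0, "ax": 0, "ay": 0, "az": -8.1, "claw": -1}, {"tx": -12.6, "ty": 32.6, "tz": 0, "ax": 0, "ay": 0, "az": -8.1, "claw": -1}, {"tx": -12.6, "ty": 32.6, "tz": 0, "ax": 0, "ay": 0, "az": -8.1, "claw": -1}, {"tx": -12.6, "ty": 32.6, "tz": 0, "ax": 0, "ay": 0, "az": -8.1, "claw": -1}, {"tx": -12.6, "ty": 32.6, "tz": 0, "ax": 0, "ay": 0, "az": -8.1, "claw": -1}]}}

```text
time_s: 21.8
tcp_pos: [0.5164, 0.3043, 0.134]
eef_rot: [-180.0, 0.0, -84.9]
contact_force: [0.2, -0.2, -0.3]
gripper_width: 0.0408
```

```bash
python3 - <<'E'
from h import *
cap('scene','scene8.png')
s=r.get_state(); print(s['tcp_pos'].round(4),s['eef_rot'].round(1),s['gripper_width'],s['contact_force'].round(1))
cv2.imwrite('pics/s8.png',cv2.resize(cv2.imread('pics/scene8.png')[0:200,270:470],None,fx=2.5,fy=2.5))
E
```

```text
[0.5156 0.3084 0.1341] [-1.799e+02  1.000e-01 -8.560e+01] 0.04066560637840202 [-0.8  3.8  0.2]
```

View pics/s8.png

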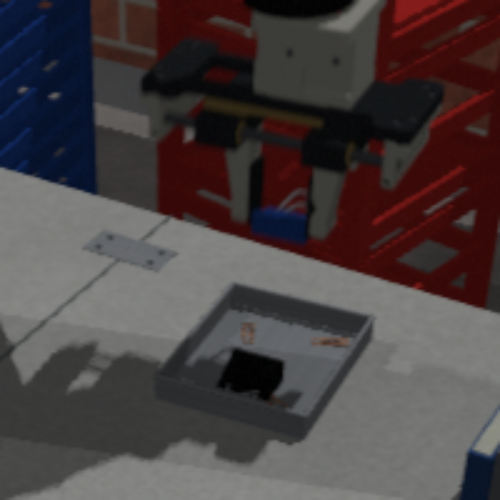

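The black clip is in the holder's near half and the blue one is above the free half. I'll lower and release it.

Call:
{"method": "step_arm", "body": {"increments": [{"tx": 1, "ty": -2, "tz": -45, "ax": 0, "ay": 0, "az": 0, "claw": -1}, {"tx": 0, "ty": 0, "tz": -40, "ax": 0, "ay": 0, "az": 0, "claw": -1}, {"tx": 0, "ty": 0, "tz": -20, "ax": 0, "ay": 0, "az": 0, "claw": -1}, {"tx": 0, "ty": 0, "tz": 0, "ax": 0, "ay": 0, "az": 0, "claw": -1}, {"tx": 0, "ty": 0, "tz": 0, "ax": 0, "ay": 0, "az": 0, "claw": 0.15}, {"tx": 0, "ty": 0, "tz": 0, "ax": 0, "ay": 0, "az": 0, "claw": 0.15}, {"tx": 0, "ty": 0, "tz": 0, "ax": 0, "ay": 0, "az": 0, "claw": 0.15}, {"tx": 0, "ty": 0, "tz": 30, "ax": 0, "ay": 0, "az": 0, "claw": 0.15}, {"tx": 0, "ty": 0, "tz": 45, "ax": 0, "ay": 0, "az": 0, "claw": 0.3}, {"tx": 0, "ty": 0, "tz": 45, "ax": 0, "ay": 0, "az": 0, "claw": 0.3}, {"tx": 0, "ty": 0, "tz": 45, "ax": 0, "ay": 0, "az": 0, "claw": 0.3}, {"tx": 0, "ty": 0, "tz": 0, "ax": 0, "ay": 0, "az": 0, "claw": 0.3}]}}

```text
time_s: 23.05
tcp_pos: [0.5211, 0.3033, 0.2019]
eef_rot: [-179.4, 0.4, -84.5]
contact_force: [-0.3, 1.0, -0.5]
gripper_width: 0.057
```

```bash
python3 - <<'E'
from h import *
a=cap('scene','scene9.png')['image']
s=r.get_state(); print(s['tcp_pos'].round(4),s['gripper_width'],s['contact_force'].round(1))
cv2.imwrite('pics/s9.png',a)
E
```

```text
[0.5197 0.3024 0.1984] 0.05712380707186142 [ 0.7  0.  -0.4]
```

View pics/s9.png

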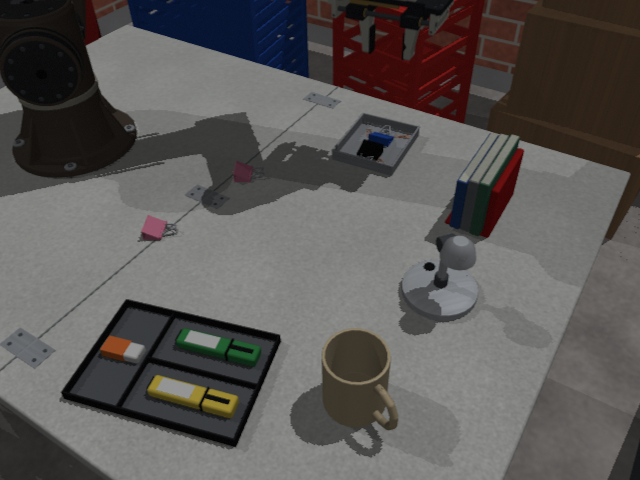

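The view shows both clips in the holder at (375,145), the pens and eraser in their bays, and the mug, lamp and bookend where they were. A quick check of levels and bystander shift comes before handing in.

```bash
python3 - <<'E'
from meas import *
a,b=[dict(np.load(f'pics/scene{i}.npz')) for i in(0,9)]
for n,(u0,u1,v0,v1) in dict(mug=(315,400,330,430),lamp=(400,485,232,315),book=(450,525,135,235)).items():
    print(n,np.median(cv2.absdiff(a['image'],b['image'])[v0:v1,u0:u1]),'depth diff mm',np.median(np.abs(a['depth']-b['depth'])[v0:v1,u0:u1])*1000)
d=b['depth'];v,u=np.mgrid[:480,:640]
X=(np.stack([(u-b['cx'])/b['fx']*d,(v-b['cy'])/b['fy']*d,d],-1)-b['t'])@b['R']*1000
for k in('yellow','green','orange','blue'):
    m=(mask(b,k)>0)&(d>0)&(X[...,0]>400)&(X[...,0]<650)&(X[...,2]<40); print(k,m.sum(),X[m].mean(0).round(),np.percentile(X[m][:,2],[5,95]).round())
print(r.close_job())
E
```

```text
mug 1.0 depth diff mm 1.1719167
lamp 15.0 depth diff mm 1.4750957
book 1.0 depth diff mm 1.7377436
yellow 873 [ 599. -323.   18.] [16. 20.]
green 677 [ 579. -248.   18.] [16. 20.]
orange 348 [ 450. -321.   17.] [15. 19.]
blue 69 [522. 304.  13.] [ 4. 22.]
the job is handed in; nothing more can be done
None
```

The table is tidied and the job is handed in, at about 23 s of the 102 s allowed. In order, I laid the yellow highlighter and then the green one in the two long bays, the eraser in the short end bay, and the black and then the blue clip in the steel holder.

- **Tray:** in the last picture both pens and the eraser lie flat in their bays. Their top surfaces measured about 17–18 mm above the table, as expected on the tray floor.
- **Holder:** both clips are inside. The blue clip's check rested on few pixels (69), with heights of 4–22 mm.
- **Bystanders:** the mug, lamp and bookend show no movement, with depth changes of only 1–2 mm, about the size of the noise. The lamp's picture brightness changed more than the others', which I took to be the arm's shadow.
- **Margins:** the gripper body had about 8 mm to the mug when picking up the blue clip. The highest force I saw was about 6 N.

No check failed. The only disagreement was the measured arm position, which differed from the commanded one by up to 5 mm at times. I corrected for that before each pick or placement.

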